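# Clamp a board in the screw-driven board holder and hang up its crank

## Robot

A 7-joint arm with a two-finger parallel gripper is mounted at the origin on the work surface; the furniture and walls round the work are solid. World frame = base frame: x ahead of the robot, y to its left, z up, the work surface at z = 0. Lengths are in m, angles in degrees, forces in N, time in s.
With the tool pointing down it reaches from about 0.425 to 0.925 m from the base axis. Payload 6.8 kg.
Tool frame: the origin (TCP) lies at the very end of the fingers, on their centre line; the grasp point (between the pads) lies 19 mm behind it; z points along the fingers, y is the line along which they close (so a half turn about z gives the same grasp; the last joint's range is limited). The gripper opens to 88 mm and grips with 3 to 60 N. Pads are 20 mm wide; open, the fingers measure 115 mm over their backs; the gripper's body (75 mm by 178 mm) begins 61 mm behind the grasp point.
Start: joints at [-44.181, 27.33, 1.283, 89.118, -0.659, 63.558, -4.761], TCP at [0.532, 0.415, 0.223] pointing down, gripper open.
Joint ranges: [-169.35, 169.35], [-19.33, 120.38], [-80.79, 83.38], [13.8, 139.57], [-78.32, 258.32], [9.67, 109.79], [-169.56, 169.56]. Speed limits (degrees/s): [136.94, 136.94, 180, 180, 180, 180, 180].

## Interface

Orientations are given as a 3x3 rotation matrix whose columns are the frame's x, y, z axes.
In Python, from workcell import r gives the robot as it stands.
- The arm moves only by the tool drive_effector, called after "Request:" as name(argument=value, ...) on one line, values as JSON. Schema: {"type":"object","properties":{"rows":{"type":"array","items":{"type":"object","properties":{"d":{"type":"array","items":{"type":"number"},"minItems":3,"maxItems":3},"spin":{"type":"number"},"finger_gap":{"type":"number"}},"additionalProperties":false,"required":["finger_gap"]},"minItems":1,"maxItems":8},"only":{"type":"string"},"quiet":{"type":"boolean"},"lines":{"type":"string"}},"required":["rows"],"additionalProperties":false}. rows is a list of rows, 1 to 8 of them, each an object with the fields d (a list: dx, dy, dz in m), spin (a turn about the tool's z in degrees), finger_gap (the opening from 0.0 (shut) to 1.0 (fully open)); a field left out counts as zero (the opening has to be given); each row is the pose to reach, as a shift and turn from the pose commanded when the call began, along the tool's axes at that moment; what a row does not reach only later rows make up. A row lasts 1/12 s, in which the tool goes at most 0.0417 m and 7.16 degrees, less where a joint would pass 70% of its speed; a pose out of reach is approached as far as the arm can. The fingers move at their own pace and stop on an object; the grip force is fixed at half the most. Time passes only in rows, so rows that do not move let the fingers close. The tool returns the time, the measured TCP pose, the force, the opening and the grip force at its end. only (a regular expression) keeps the lines of the reply that match it, lines (a string "A,B") keeps lines A to B, and quiet returns only ok. Input that does not fit is refused with a message, and nothing moves.
- r.sense(): the state, without advancing time (a new reading comes with each control period).
- r.camera(name): name is "scene" or "top" or "wrist"; returns (picture, depth): 384x512x3 uint8, red, green, blue; 384x512 float32, m along the optical axis (not along the pixel's ray), 0 where there is no reading.
- r.calibration(name): a dict with "fx", "fy", "cx", "cy" (pixels), "T" (4x4, takes a point from camera to world coordinates); the wrist camera has in their place "T_tool_cam" (4x4, takes a point from camera to tool coordinates, whose origin is the TCP and whose axes are the flange's). Camera axes: x right, y up, looking along -z (the intrinsics and any distortion apply to the point x, -y, -z); pixel columns grow to the right and rows downward; lengths in m; the calibration is good to about 2 mm. A picture is of the moment at which its call begins: read the wrist's pose just before it. calibration takes no time and is no camera call.
- r.job_done(): hands the job in; it is judged then, once.
The state is a dict: "time_s": time; "joint_positions": joint angles; "qd": joint speeds; "effort": joint torques, N m; "tool_pos": TCP position; "tcp_rot": TCP orientation; "ft_force": force on the tool from outside, world axes, zero at the start; "torque": the same for the moment, N m; "gripper_width": opening from 0.0 (shut) to 1.0 (fully open); "gripper_force": force on a finger pad.
Only numpy, scipy, OpenCV 4.12 (cv2) and the standard library are available. Lean on these libraries where they do the work, as an engineer would, in place of code of your own. Each camera call takes 0.05 s, during which the arm holds its last target. There are 200 camera calls.

## Task

Clamp the loose circuit board in the board holder: put the crank on the holder's square drive and wind the moving jaw in, clockwise seen from above, until the board is pushed against the fixed jaw and the yellow sprung lip is pressed about half-way in; do not let the lip bottom. Then take the crank off and hang it by its eye on the peg of the white crank stand, with its knob end hanging down. Leave the other things on the bench where they lie.

Things in the scene. Friction and masses are not known exactly. Their poses are not given: they have to be found in the camera images.
- crank: Loose dark steel crank, 152 mm long, 0.25 to 0.4 kg, lying flat on the bench, red knob up. Origin: underside of the hub, on the hub's axis; +z to the knob's side, +x along the arm to the knob. Arm (22 mm wide) and eye lie in the lowest 10 mm. Hub: square block 34 x 34 mm, sides along x and y, 55 mm tall, flat top, fingers fit on all four sides. Centre of mass within 8 mm of the hub's axis.
- crank_socket (a point): Centre of the mouth of the crank's socket, at crank's origin, same axes. The socket opens downward in the hub: square, 20 x 20 mm, sides along x and y, 28 mm deep.
- crank_eye (a point): Centre of the crank's eye, at x = -48 mm, 5 mm above the underside: a ring of 10 mm round bar lying in the crank's x-y plane, hole 30 mm, outside 50 mm.
- crank_knob (a point): Point on the axis of the red knob (at x = +65 mm), 40 mm above the crank's underside, a good height to hold it; axes as crank. The knob is a round grip 24 mm across, from 12 to 62 mm above the crank's underside, parallel to z, and spins freely on its pin.
- holder: Board holder, fixed: aluminium base 104 x 250 x 12 mm; origin at the base's centre on the bench; +y along it from fixed jaw to gear head (to the left). Fixed jaw: 51 mm tall, its face at y = -100 mm looks to +y. Two strips, tops at z = 34 mm, carry the board. The moving jaw (under 55 mm tall) slides along y on rods. Gear head 70 x 60 x 83 mm at y = +95 mm, with a round collar to z = 89 mm.
- square_end (a point): Top centre of the square drive that stands up out of the gear head: 18 x 18 mm, 24 mm tall above the collar, stepped smaller in its top 7 mm; x and y along the square's sides, turning with it. Seated, the crank's underside rests on the collar, 24 mm below this point. Lead screw, self-locking: one clockwise turn (from above) moves the jaw 18 mm towards the fixed jaw; about 0.1 N m.
- lip_face (a point): Middle of the clamping face of the yellow lip (96 mm wide, 16 mm tall) on the moving jaw; it looks to the holder's -y; axes as holder. From the start, 2.5 to 3.4 turns of the drive are needed.
- lip (a joint): How far the yellow lip is pressed back into the moving jaw against its springs (m): 0 free (the lip stands 12 mm off the jaw), 0.012 bottomed; 0.006 is half-way. Spring 0.5 N per mm.
- board: Circuit board 62 x 87 mm, 11 mm tall with its parts, loose on the holder's black strips; origin at the centre of its underside. Its x axis (the 62 mm way, edges 31 mm from the origin) lies along the holder's y. Clamped, its origin is at the holder's y = -69 mm. The closing jaw pushes it along.
- crank_stand: White bent-steel stand, fixed; origin on the bench, -x is its front (towards the robot). Base 62 x 90 mm, upright sheet 76 mm wide, 192 mm tall, its front face at x = +24 mm. One straight peg, 9 mm round, rises forward from it at 37 degrees above level. The crank's eye, held level, passes over the peg; let go, the crank swings down and hangs by its eye against the sheet, knob to the front.
- peg_root (a point): Centre of the peg where it meets the sheet, 165 mm above the bench; axes as crank_stand.
- peg_tip (a point): Centre of the black ball (10 mm) at the peg's free end, 44 mm in front of the root and 33 mm higher; axes as crank_stand.
- post_left (a point): Axis of an upright grey shelf post beyond the gear head, 40 x 40 mm, reaching from the bench far above the robot: an obstacle.
- post_right (a point): Axis of an upright grey shelf post to the right of the board holder, 45 x 45 mm on a thin 90 mm foot plate, reaching far above the robot: an obstacle.
- tape: Bystander: roll of amber tape, 66 mm across, 18 mm tall, flat on the bench; origin at its underside's centre.
- spare_board: Bystander: another circuit board, 62 x 89 x 13 mm, flat on the bench near the gear head.

How it is judged:
By the outcome, as a careful person would: the job done as asked, in the order asked, and still so for the second after the job is handed in, with the robot touching nothing.
It also fails if it takes over 72 s, if anything falls off the work surface, if the arm or the gripper's body presses on something with over 40 N, if the wrist force passes 120 N, or if a joint passes its speed limit or range.

## Working session

There is one attempt and no reset: what is moved stays moved. The work goes in short steps, Python scripts to look and compute and a tool call to move; the robot and the scene stay as the last step left them, time stands still between calls to the robot, and variables do not carry over. Pictures are saved under pics/ and viewed, at most 10 in all, crops included, and the job is handed in when it is done.

```bash
ls; mkdir -p pics
```

Create h.py:
```python
import numpy as np, cv2
from workcell import r
def snap(name,fn=None):
    s=r.sense(); p,d=r.camera(name); c=r.calibration(name)
    if 'T' in c: T=np.array(c['T'])
    else:
        W=np.eye(4); W[:3,:3]=s['tcp_rot']; W[:3,3]=s['tool_pos']; T=W@np.array(c['T_tool_cam'])
    if fn: cv2.imwrite('pics/'+fn,p[:,:,::-1])
    return p,d,c,T
def ray(c,T,u,v):
    d=np.array([(u-c['cx'])/c['fx'],-(v-c['cy'])/c['fy'],-1.0]); return T[:3,3],T[:3,:3]@d
def onz(c,T,u,v,z):
    o,d=ray(c,T,u,v); return o+d*(z-o[2])/d[2]
def dep(c,T,d,u,v):
    o,k=ray(c,T,u,v); return o+k*d[int(v),int(u)]
def proj(c,T,P):
    q=np.linalg.inv(T)@np.append(P,1); return np.array([c['cx']-c['fx']*q[0]/q[2],c['cy']+c['fy']*q[1]/q[2]])
def cloud(c,T,d):
    v,u=np.mgrid[:d.shape[0],:d.shape[1]]
    k=np.stack([(u-c['cx'])/c['fx'],-(v-c['cy'])/c['fy'],-np.ones_like(u,float)],-1)*d[...,None]
    return k@T[:3,:3].T+T[:3,3]
```

Run:
```python
from h import *
ims=[]
for n in ['top','scene','wrist']:
    p,d,c,T=snap(n,n+'0.png'); print(n,{k:v for k,v in c.items()}); print(T.round(3)); np.savez('pics/'+n+'0.npz',p=p,d=d,T=T)
print(r.sense())
```

```text
pics
workcell.py
top {'fx': 356.3632460547123, 'fy': 356.3632460547123, 'cx': 255.92032794581093, 'cy': 188.4147082272131, 'T': array([[ 0.03910095,  0.97366088, -0.22462325,  0.35803563],
       [-0.99923421,  0.03842636, -0.00737573,  0.07610773],
       [ 0.00144999,  0.22473963,  0.97441777,  0.97085528],
       [ 0.        ,  0.        ,  0.        ,  1.        ]])}
[[ 0.039  0.974 -0.225  0.358]
 [-0.999  0.038 -0.007  0.076]
 [ 0.001  0.225  0.974  0.971]
 [ 0.     0.     0.     1.   ]]
scene {'fx': 436.1375374189677, 'fy': 436.1375374189677, 'cx': 251.51707983083992, 'cy': 192.92668685936547, 'T': array([[-0.83800212,  0.32626934, -0.43737942,  0.15420972],
       [-0.54561362, -0.48980766,  0.67999576,  0.65348435],
       [ 0.00762998,  0.80847806,  0.58847686,  0.6463822 ],
       [ 0.        ,  0.        ,  0.        ,  1.        ]])}
[[-0.838  0.326 -0.437  0.154]
 [-0.546 -0.49   0.68   0.653]
 [ 0.008  0.808  0.588  0.646]
 [ 0.     0.     0.     1.   ]]
wrist {'fx': 323.43862941134967, 'fy': 323.43862941134967, 'cx': 255.27383478130642, 'cy': 187.487173662202
[... 619 characters left out ...]
 -4.76161395]), 'qd': array([-0.00249364, -0.12665264,  0.05288322, -0.07633255, -0.07164706,
       -0.04393649,  0.01778848]), 'effort': array([ 2.97035724e-03, -5.83287907e+01,  1.53679088e+00, -2.72876269e+01,
       -5.41846838e-02,  1.44221523e-02,  9.24648134e-05]), 'tool_pos': array([0.53166067, 0.41515494, 0.22193748]), 'tcp_rot': array([[-6.15451042e-01,  7.88174425e-01, -1.04440270e-03],
       [ 7.88175113e-01,  6.15450369e-01, -9.13503760e-04],
       [-7.72222715e-05, -1.38538906e-03, -9.99999037e-01]]), 'ft_force': array([-0.13789062,  0.35581696, -0.14934865]), 'torque': array([ 0.01075986,  0.01416442, -0.02212257]), 'gripper_force': 0.0, 'gripper_width': 1.0014778842033718}
```

View pics/top0.png

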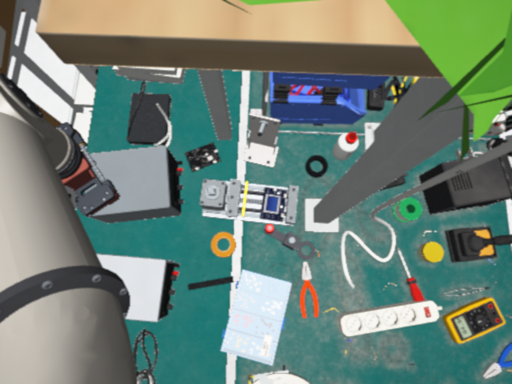

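View pics/scene0.png

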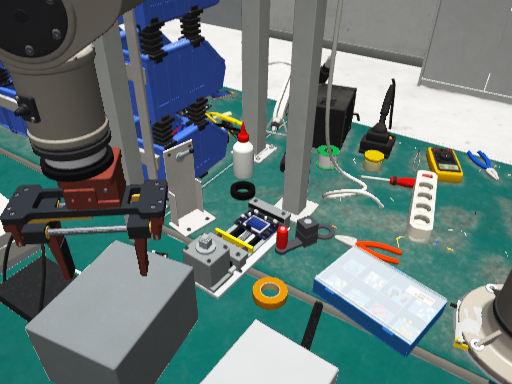

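View pics/wrist0.png

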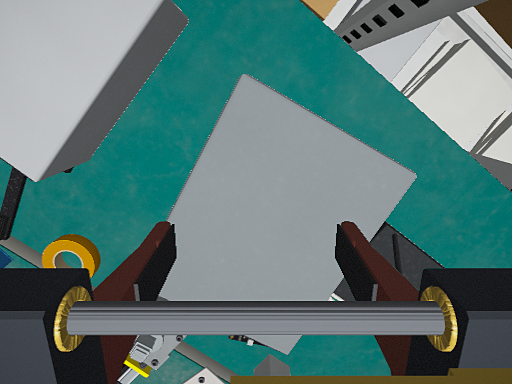

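Create m.py:
```python
from h import *
def load(n):
    z=np.load('pics/'+n+'0.npz'); return z['p'],z['d'],r.calibration(n),z['T']
if __name__=='__main__':
    p,d,c,T=load('top')
    for nm,u,v in [('knob',270,228),('hub',292,240),('eye',313,254),('gear',213,190),('sqr',213,194),('fixjaw',292,203),('lip',245,200),('board',272,203),('stand',262,150),('standtop',265,120),('postR',310,215),('postLbase',222,138),('tape',214,243),('spare',203,156),('box',130,180),('whitebox',145,290),('partsbox',258,315),('bench',270,265),('bottle',347,140),('edge',128,155)]:
        print(nm,dep(c,T,d,u,v).round(3),onz(c,T,u,v,0).round(3))
    p,d,c,T=load('scene')
    print('scene')
    for nm,u,v in [('knob',281,233),('hub',306,224),('sqr',205,240),('gear',205,256),('pegtip?',178,145),('stand',185,170),('lip',233,239),('board',255,225),('box',110,290)]:
        print(nm,dep(c,T,d,u,v).round(3))
```

```bash
python3 m.py
```

Run:
```python
import cv2,numpy as np
a=cv2.imread('pics/top0.png')[100:280,180:340]
b=cv2.imread('pics/scene0.png')[130:300,150:340]
a=cv2.resize(a,(400,450),interpolation=cv2.INTER_CUBIC);b=cv2.resize(b,(400,358),interpolation=cv2.INTER_CUBIC)
o=np.zeros((450,800,3),np.uint8);o[:,:400]=a;o[:358,400:]=b
cv2.imwrite('pics/crop0.png',o)
```

```text
knob [0.465 0.043 0.063] [0.473 0.041 0.   ]
hub [ 0.438 -0.014  0.058] [ 0.443 -0.02   0.   ]
eye [ 0.407 -0.076  0.006] [ 0.407 -0.077  0.   ]
gear [0.549 0.189 0.107] [0.573 0.203 0.   ]
sqr [0.54  0.189 0.102] [0.561 0.202 0.   ]
fixjaw [ 0.534 -0.013  0.052] [ 0.544 -0.018  0.   ]
lip [0.538 0.111 0.051] [0.548 0.112 0.   ]
board [0.535 0.039 0.039] [0.542 0.037 0.   ]
stand [0.694 0.07  0.005] [0.695 0.07  0.   ]
standtop [0.709 0.067 0.179] [0.788 0.065 0.   ]
postR [ 0.512 -0.067  0.005] [ 0.513 -0.068  0.   ]
postLbase [0.722 0.186 0.014] [0.727 0.187 0.   ]
tape [0.425 0.189 0.016] [0.426 0.191 0.   ]
spare [0.671 0.238 0.001] [0.671 0.238 0.   ]
box [0.559 0.386 0.139] [0.592 0.438 0.   ]
whitebox [0.304 0.333 0.104] [ 0.297  0.363 -0.   ]
partsbox [0.251 0.065 0.039] [0.247 0.065 0.   ]
bench [0.374 0.038 0.   ] [0.374 0.038 0.   ]
bottle [ 0.692 -0.145  0.112] [ 0.736 -0.174  0.   ]
edge [0.62  0.397 0.142] [0.665 0.452 0.   ]
scene
knob [0.466 0.056 0.057]
hub [ 0.438 -0.001  0.055]
sqr [0.545 0.202 0.109]
gear [0.536 0.214 0.083]
pegtip? [0.713 0.07  0.191]
stand [0.71  0.059 0.124]
lip [0.543 0.116 0.048]
board [0.534 0.048 0.041]
box [0.571 0.395 0.141]
```

View pics/crop0.png

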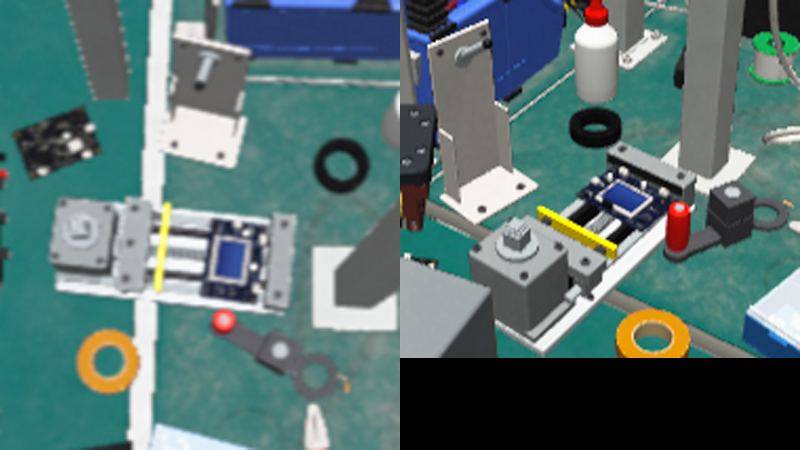

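The crops show the crank at top-view pixels knob (270,228), hub (292,240) and eye (307,251). The square drive is at about (213,194), the stand at (262,140), and the right post's foot at (322,213). I'll move the wrist camera over the work.

Request:
drive_effector(rows=[{"d":[-0.02,-0.02,-0.03],"spin":-5,"finger_gap":1},{"d":[-0.05,-0.045,-0.05],"spin":-10,"finger_gap":1},{"d":[-0.08,-0.07,-0.07],"spin":-15,"finger_gap":1},{"d":[-0.11,-0.1,-0.08],"spin":-20,"finger_gap":1},{"d":[-0.14,-0.13,-0.09],"spin":-26,"finger_gap":1},{"d":[-0.17,-0.16,-0.1],"spin":-26,"finger_gap":1},{"d":[-0.2,-0.19,-0.11],"spin":-26,"finger_gap":1},{"d":[-0.23,-0.217,-0.11],"spin":-26,"finger_gap":1}])

```text
time_s: 0.82
tool_pos: [0.5031, 0.1094, 0.3336]
tcp_rot: [[-0.899, 0.438, 0.002], [0.438, 0.899, 0.001], [-0.001, 0.002, -1.0]]
ft_force: [1.1, 0.1, -0.5]
gripper_width: 0.997
gripper_force: 0.0
```

Request:
drive_effector(rows=[{"finger_gap":1},{"finger_gap":1},{"finger_gap":1}])

```text
time_s: 1.07
tool_pos: [0.5032, 0.1114, 0.332]
tcp_rot: [[-0.899, 0.439, -0.0], [0.439, 0.899, 0.0], [0.0, 0.0, -1.0]]
ft_force: [0.7, 0.4, -0.7]
gripper_width: 1.002
gripper_force: 0.0
```

Run:
```python
from h import *
p,d,c,T=snap('wrist','w1.png'); np.savez('pics/w1.npz',p=p,d=d,T=T); print(r.sense()['joint_positions'].round(1))
```

```text
[-22.2   6.9   3.1 102.6  -0.4  70.5  45. ]
```

View pics/w1.png

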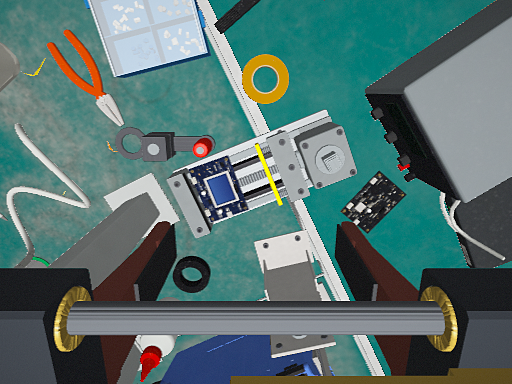

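Create m2.py:
```python
from h import *
import sys
def run(fn,n):
    z=np.load(fn);p,d,T=z['p'],z['d'],z['T'];c=r.calibration(n);P=cloud(c,T,d)
    X,Y,Z=P[...,0],P[...,1],P[...,2]; ok=d>0
    hsv=cv2.cvtColor(p,cv2.COLOR_RGB2HSV)
    def rect(nm,m):
        if m.sum()<6: print(nm,'none',m.sum()); return
        n_,l,s,_=cv2.connectedComponentsWithStats(m.astype(np.uint8)); k=1+np.argmax(s[1:,4]); m=l==k
        q=P[m]; a=cv2.minAreaRect((q[:,:2]*1000).astype(np.float32)); v,u=np.where(m)
        print(nm,'n',len(q),'rect c',np.round(a[0],1),'size',np.round(a[1],1),'ang',round(a[2],1),'z',np.percentile(q[:,2]*1000,[5,50,95]).round(1),'px',u.mean().round(1),v.mean().round(1))
    def box(x0,x1,y0,y1,z0,z1): return ok&(X>x0)&(X<x1)&(Y>y0)&(Y<y1)&(Z>z0)&(Z<z1)
    print(fn)
    rect('bench',box(.36,.40,.0,.12,-.02,.02))
    red=(hsv[...,1]>150)&((hsv[...,0]<6)|(hsv[...,0]>174))
    rect('knob',box(.42,.52,.0,.1,-.01,.08)&red)
    rect('knobtop',box(.42,.52,.0,.1,.056,.08)&red)
    rect('hubtop',box(.40,.48,-.06,.03,.049,.065))
    dark=(hsv[...,2]<110)&(hsv[...,1]<90)
    rect('crank',box(.36,.52,-.1,.1,.004,.045)&dark)
    rect('square',box(.48,.60,.15,.26,.107,.125))
    rect('square_lo',box(.48,.60,.15,.26,.098,.125))
    rect('gearhead',box(.46,.64,.12,.28,.076,.087))
    yel=(hsv[...,0]>26)&(hsv[...,0]<33)&(hsv[...,1]>180)&(hsv[...,2]>150)
    rect('lip',box(.46,.64,-.02,.2,.0,.1)&yel)
    rect('jaws',box(.46,.64,.1,.16,.044,.06)&~yel)
    rect('fixed',box(.46,.64,-.04,.02,.044,.06))
    rect('sheet',box(.64,.78,-.0,.14,.03,.20))
    rect('sheettop',box(.64,.78,-.0,.14,.185,.195))
    rect('standbase',box(.62,.76,-.0,.14,.001,.01)&(hsv[...,2]>180)&(hsv[...,1]<40))
    rect('peg',box(.62,.70,-.0,.14,.17,.215))
    rect('postR',box(.46,.56,-.15,-.03,.06,.3))
    rect('box',box(.4,.7,.25,.6,.13,.15))
    return p,d,c,T,P
if __name__=='__main__':
    for a in sys.argv[1:]: run('pics/'+a+'.npz', 'wrist' if a[0]=='w' else a[:-1])
```

```bash
python3 m2.py w1 top0 scene0
```

```text
pics/w1.npz
bench n 2351 rect c [380.   59.3] size [118.5  40. ] ang 90.0 z [-1.7 -0.2  1.3] px 186.6 84.2
knob n 224 rect c [467.3  46.8] size [22.1 20.9] ang 19.7 z [30.8 59.6 62.4] px 202.5 146.5
knobtop n 134 rect c [467.5  46.2] size [19.7 19.6] ang 17.5 z [58.1 60.9 62.5] px 200.3 149.1
hubtop n 629 rect c [438.5 -12.2] size [34.4 33.2] ang 63.7 z [51.9 54.6 56.1] px 153.8 148.0
crank n 527 rect c [426.6 -36.5] size [88.9 48.7] ang 64.9 z [ 5.3  9.8 40.5] px 146.1 141.9
square n 167 rect c [548.5 194.6] size [16.4 15.4] ang 4.9 z [108.2 111.7 113.5] px 333.2 162.7
square_lo n 237 rect c [548.4 194.4] size [17.5 18. ] ang 5.1 z [101.5 110.  113.2] px 332.1 161.7
gearhead n 1726 rect c [549.1 194.5] size [59.9 70.1] ang 85.9 z [79.  82.2 85.3] px 327.1 156.2
lip n 265 rect c [542.8 111.9] size [ 7.9 94.8] ang 86.0 z [48.6 50.3 51.7] px 268.1 174.1
jaws n 1557 rect c [545.  136.8] size [ 41.8 100. ] ang 86.1 z [47.8 50.5 53.2] px 287.0 166.4
fixed n 1173 rect c [534.7 -11.6] size [ 25.4 100.3] ang 85.8 z [48.1 50.3 52.3] px 188.6 205.0
sheet n 1957 rect c [747.8  54. ] size [ 74. 
[... 2933 characters left out ...]
 50.6 52.9] px 231.5 246.0
fixed n 409 rect c [536.2  -6.6] size [ 37.5 100.6] ang 86.8 z [45.3 50.6 52.9] px 268.8 208.4
sheet n 2254 rect c [729.   51.1] size [ 78.  140.5] ang 49.0 z [ 39.4 122.4 190.2] px 179.8 172.5
sheettop n 123 rect c [713.4  71.5] size [75.2  8.6] ang 80.2 z [185.5 189.8 192.4] px 176.7 146.5
standbase n 588 rect c [683.9  77.5] size [90.2 62.3] ang 76.9 z [3.7 6.  8.1] px 192.3 221.5
peg n 59 rect c [681.2  80. ] size [ 8.3 37.7] ang 80.5 z [175.5 191.  202.3] px 187.2 152.1
postR n 2587 rect c [506.7 -85.6] size [59.4 34.7] ang 40.4 z [ 75.2 193.7 290.4] px 298.9 141.6
box n 11619 rect c [559.9 395.1] size [157.9 204.7] ang 8.9 z [137.2 141.9 143.4] px 110.2 305.7
```

Run:
```python
from h import *
for a,n in [('w1','wrist'),('top0','top'),('scene0','scene')]:
    z=np.load('pics/'+a+'.npz');P=cloud(r.calibration(n),z['T'],z['d']);ok=z['d']>0
    X,Y,Z=P[...,0],P[...,1],P[...,2]
    print(a)
    for z0 in (.03,.06,.09,.115,.13):
        m=ok&(Y>.235)&(Y<.45)&(X>.45)&(X<.68)&(Z>z0)&(Z<z0+.03)
        if m.sum()>5:
            q=P[m]; i=np.argsort(q[:,1])[:3]; print('box z',z0,m.sum(),q[i].round(3).tolist())
    m=ok&(Y>.12)&(Y<.28)&(X>.66)&(X<.82)&(Z>.05)&(Z<.45)
    if m.sum()>20:
        q=P[m]; print('postL',m.sum(),np.percentile(q,[1,5,50,95,99],0).round(3).tolist()); print(cv2.minAreaRect((q[:,:2]*1000).astype(np.float32)))
    m=ok&(Y>-.16)&(Y<-.03)&(X>.44)&(X<.58)&(Z>.05)&(Z<.45)
    q=P[m]; print('postR',np.percentile(q,[1,5,50,95,99],0).round(3).tolist())
```

```text
w1
box z 0.03 1623 [[0.524, 0.274, 0.045], [0.525, 0.274, 0.051], [0.528, 0.275, 0.052]]
box z 0.06 1488 [[0.515, 0.283, 0.086], [0.515, 0.283, 0.08], [0.505, 0.283, 0.079]]
box z 0.09 1943 [[0.504, 0.283, 0.106], [0.514, 0.283, 0.111], [0.504, 0.283, 0.102]]
box z 0.115 14387 [[0.504, 0.283, 0.122], [0.505, 0.283, 0.129], [0.505, 0.283, 0.123]]
box z 0.13 13329 [[0.505, 0.284, 0.13], [0.505, 0.284, 0.133], [0.507, 0.284, 0.136]]
postR [[0.492, -0.115, 0.053], [0.492, -0.107, 0.063], [0.506, -0.075, 0.158], [0.531, -0.075, 0.216], [0.535, -0.074, 0.226]]
top0
box z 0.03 340 [[0.528, 0.275, 0.041], [0.531, 0.275, 0.054], [0.526, 0.276, 0.051]]
box z 0.06 264 [[0.504, 0.284, 0.066], [0.506, 0.284, 0.087], [0.504, 0.284, 0.086]]
box z 0.09 329 [[0.504, 0.284, 0.111], [0.515, 0.284, 0.092], [0.504, 0.284, 0.098]]
box z 0.115 3985 [[0.505, 0.284, 0.121], [0.503, 0.284, 0.13], [0.506, 0.284, 0.13]]
box z 0.13 3818 [[0.506, 0.284, 0.13], [0.508, 0.284, 0.131], [0.507, 0.286, 0.135]]
postL 1312 [[0.721, 0.163, 0.055], [0.721, 0.163, 0.076], [0.722, 0.179, 0.25], [0.745, 0.199, 0.359], [0.756
[... 328 characters left out ...]
39]]
box z 0.06 858 [[0.499, 0.29, 0.087], [0.498, 0.29, 0.089], [0.498, 0.29, 0.067]]
box z 0.09 945 [[0.499, 0.289, 0.115], [0.498, 0.289, 0.091], [0.498, 0.29, 0.112]]
box z 0.115 8403 [[0.509, 0.285, 0.135], [0.535, 0.288, 0.135], [0.499, 0.288, 0.137]]
box z 0.13 7906 [[0.509, 0.285, 0.135], [0.535, 0.288, 0.135], [0.499, 0.288, 0.137]]
postL 3970 [[0.722, 0.165, 0.155], [0.723, 0.168, 0.177], [0.725, 0.193, 0.331], [0.748, 0.204, 0.435], [0.754, 0.204, 0.445]]
((732.8276977539062, 192.68057250976562), (52.69182586669922, 30.977397918701172), 48.651817321777344)
postR [[0.477, -0.153, 0.056], [0.482, -0.142, 0.082], [0.503, -0.076, 0.298], [0.533, -0.073, 0.437], [0.537, -0.072, 0.447]]
```

Request:
drive_effector(rows=[{"d":[0.001,-0.02,0.03],"finger_gap":0.65},{"d":[0.002,-0.04,0.06],"finger_gap":0.65},{"d":[0.003,-0.06,0.09],"finger_gap":0.65},{"d":[0.004,-0.085,0.12],"finger_gap":0.65},{"d":[0.004,-0.11,0.15],"finger_gap":0.65},{"d":[0.004,-0.13,0.18],"finger_gap":0.65},{"d":[0.004,-0.139,0.21],"finger_gap":0.65},{"d":[0.004,-0.139,0.222],"finger_gap":0.65}])

```text
time_s: 1.78
tool_pos: [0.4355, -0.0129, 0.1065]
tcp_rot: [[-0.899, 0.438, -0.006], [0.438, 0.899, -0.001], [0.005, -0.004, -1.0]]
ft_force: [0.5, -0.2, -0.3]
gripper_width: 0.649
gripper_force: 0.0
```

Request:
drive_effector(rows=[{"finger_gap":0.65},{"finger_gap":0.65},{"finger_gap":0.65}])

```text
time_s: 2.03
tool_pos: [0.44, -0.0109, 0.1108]
tcp_rot: [[-0.9, 0.437, 0.001], [0.437, 0.9, 0.0], [-0.001, 0.001, -1.0]]
ft_force: [-0.3, 0.4, 0.3]
gripper_width: 0.653
gripper_force: 0.0
```

Run:
```python
from h import *
p,d,c,T=snap('wrist','w2.png'); np.savez('pics/w2.npz',p=p,d=d,T=T)
```

```bash
python3 m2.py w2 | egrep 'knob|hub|crank'
```

```text
knob n 1078 rect c [475.1  42. ] size [21.3 39.6] ang 73.9 z [24.9 55.9 62.1] px 337.1 199.0
knobtop n 536 rect c [467.2  44.7] size [19.8 20.5] ang 66.9 z [57.1 61.1 62.3] px 343.1 206.8
hubtop n 2140 rect c [439.  -12.6] size [33.8 33.9] ang 62.8 z [52.9 54.5 55.7] px 252.2 203.8
crank n 1586 rect c [426.  -9.] size [142.4  48.2] ang 80.1 z [ 5.1  9.  40.2] px 225.2 180.2
```

Request:
drive_effector(rows=[{"d":[0,-0.002,0.03],"finger_gap":0.65},{"d":[0,-0.002,0.06],"finger_gap":0.65},{"d":[0,-0.002,0.08],"finger_gap":0.65},{"d":[0,-0.002,0.092],"finger_gap":0.65},{"d":[0,-0.002,0.092],"finger_gap":0.65},{"d":[0,-0.002,0.092],"finger_gap":0.65}])

```text
time_s: 2.58
tool_pos: [0.4387, -0.0135, 0.0186]
tcp_rot: [[-0.899, 0.438, 0.001], [0.438, 0.899, 0.0], [-0.0, 0.0, -1.0]]
ft_force: [0.1, -0.0, -0.2]
gripper_width: 0.65
gripper_force: 0.0
```

Request:
drive_effector(rows=[{"finger_gap":0.2},{"finger_gap":0.2},{"finger_gap":0.2},{"finger_gap":0.2},{"finger_gap":0.2},{"finger_gap":0.2},{"finger_gap":0.2}])

```text
time_s: 3.17
tool_pos: [0.4387, -0.0137, 0.0189]
tcp_rot: [[-0.899, 0.438, 0.002], [0.438, 0.899, 0.0], [-0.001, 0.001, -1.0]]
ft_force: [-1.0, 0.6, 8.3]
gripper_width: 0.389
gripper_force: 30.0
```

Request:
drive_effector(rows=[{"d":[0,0,-0.02],"finger_gap":0.2},{"d":[0,0,-0.05],"finger_gap":0.2},{"d":[0,0.01,-0.085],"finger_gap":0.2},{"d":[0,0.03,-0.115],"spin":7,"finger_gap":0.2},{"d":[-0.001,0.055,-0.14],"spin":14,"finger_gap":0.2},{"d":[-0.002,0.085,-0.15],"spin":21,"finger_gap":0.2},{"d":[-0.003,0.115,-0.15],"spin":28,"finger_gap":0.2},{"d":[-0.004,0.145,-0.15],"spin":35,"finger_gap":0.2}])

```text
time_s: 3.83
tool_pos: [0.5057, 0.1159, 0.1692]
tcp_rot: [[-0.479, 0.878, 0.002], [0.878, 0.479, 0.001], [-0.0, 0.002, -1.0]]
ft_force: [0.4, 0.0, -2.5]
gripper_width: 0.382
gripper_force: 30.0
```

Request:
drive_effector(rows=[{"d":[0.012,0.019,0],"spin":6,"finger_gap":0.2},{"d":[0.025,0.038,0],"spin":12,"finger_gap":0.2},{"d":[0.038,0.059,0],"spin":18,"finger_gap":0.2},{"d":[0.049,0.076,0],"spin":24,"finger_gap":0.2},{"d":[0.049,0.076,0],"spin":24,"finger_gap":0.2},{"d":[0.049,0.076,0],"spin":24,"finger_gap":0.2},{"d":[0.049,0.076,0],"spin":24,"finger_gap":0.2}])

```text
time_s: 4.42
tool_pos: [0.5471, 0.1933, 0.1676]
tcp_rot: [[-0.088, 0.996, -0.001], [0.996, 0.088, -0.001], [-0.001, -0.002, -1.0]]
ft_force: [0.8, 0.2, -3.1]
gripper_width: 0.387
gripper_force: 30.0
```

Run:
```python
from h import *
for n in ['wrist','top','scene']:
    p,d,c,T=snap(n,n+'3.png'); np.savez('pics/'+n+'3.npz',p=p,d=d,T=T)
s=r.sense();print(s['tool_pos'],s['tcp_rot'].round(4).tolist(),s['joint_positions'].round(1))
# find hub/square in wrist
P=None
for n in ['wrist','top','scene']:
    z=np.load('pics/'+n+'3.npz');P=cloud(r.calibration(n),z['T'],z['d']);ok=z['d']>0
    X,Y,Z=P[...,0],P[...,1],P[...,2];hsv=cv2.cvtColor(z['p'],cv2.COLOR_RGB2HSV)
    red=(hsv[...,1]>150)&((hsv[...,0]<6)|(hsv[...,0]>174))
    m=ok&red&(X>.56)&(X<.67)&(Y>.15)&(Y<.25)&(Z>.195)&(Z<.22)
    q=P[m]
    if len(q)>5: print(n,'knobtop',len(q),cv2.minAreaRect((q[:,:2]*1000).astype(np.float32)),np.median(q[:,2]))
    for a,b in[(.143,.157),(.105,.12)]:
        m=ok&(X>.45)&(X<.62)&(Y>.14)&(Y<.25)&(Z>a)&(Z<b); q=P[m]
        if len(q)>5: print(n,a,len(q),cv2.minAreaRect((q[:,:2]*1000).astype(np.float32)),np.median(q[:,2]))
```

```text
[0.54743998 0.19286966 0.16803688] [[-0.0859, 0.9963, -0.0006], [0.9963, 0.0859, -0.0005], [-0.0004, -0.0007, -1.0]] [-36.7  22.1  14.2 106.3  -6.7  52.5 -14.5]
wrist knobtop 1011 ((596.6231079101562, 203.76675415039062), (49.125892639160156, 11.50417423248291), 5.00567626953125) 0.20294399915311115
wrist 0.143 1960 ((547.6165161132812, 189.10745239257812), (48.15517044067383, 144.04930114746094), 89.30294036865234) 0.15537127941368414
wrist 0.105 246 ((549.1074829101562, 199.7096405029297), (17.534515380859375, 7.990649700164795), 5.332428932189941) 0.10943421751734252
scene knobtop 175 ((593.9351196289062, 207.20687866210938), (20.063663482666016, 54.33099365234375), 71.39081573486328) 0.2059580996445603
scene 0.143 298 ((547.4342041015625, 198.7906036376953), (146.8406219482422, 45.04286193847656), 8.62933349609375) 0.1543966635268944
scene 0.105 79 ((548.5714111328125, 197.41275024414062), (21.383621215820312, 15.283683776855469), 28.530832290649414) 0.11035740253786719
```

```bash
python3 -c "
import cv2,numpy as np
a=cv2.imread('pics/wrist3.png')[60:384,100:500];b=cv2.imread('pics/scene3.png')[150:290,130:300]
b=cv2.resize(b,(393,324),interpolation=cv2.INTER_CUBIC)
cv2.imwrite('pics/crop3.png',np.hstack([a,b]))"
```

```text
(no output)
```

View pics/crop3.png

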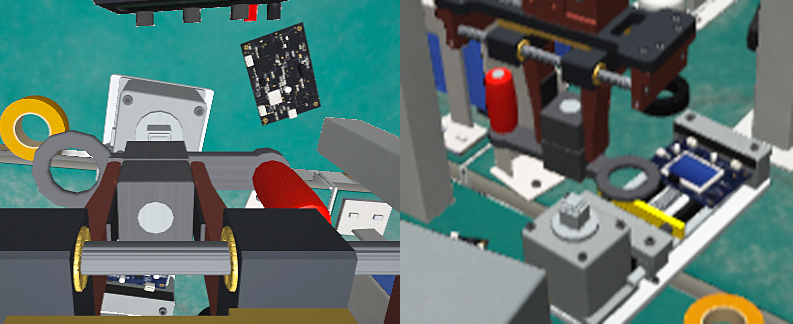

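Run:
```python
from h import *
for n in ['wrist','scene','top']:
    z=np.load('pics/'+n+'3.npz');P=cloud(r.calibration(n),z['T'],z['d']);ok=z['d']>0
    X,Y,Z=P[...,0],P[...,1],P[...,2];hsv=cv2.cvtColor(z['p'],cv2.COLOR_RGB2HSV)
    for nm,a in [('hub',(.525,.57,.16,.23,.199,.207)),('hubside',(.532,.562,.16,.23,.165,.195)),('eye',(.46,.52,.15,.24,.145,.163)),('knobtop',(.59,.64,.17,.23,.207,.216))]:
        m=ok&(X>a[0])&(X<a[1])&(Y>a[2])&(Y<a[3])&(Z>a[4])&(Z<a[5])&((hsv[...,1]<90) if nm!='knobtop' else hsv[...,1]>150)
        q=P[m]
        if len(q)>5: print(n,nm,len(q),cv2.minAreaRect((q[:,:2]*1000).astype(np.float32)),np.percentile(q,[2,50,98],0).round(4).tolist())
```

```text
wrist hub 4920 ((547.0560302734375, 195.18585205078125), (36.574581146240234, 31.07256507873535), 4.420396327972412) [[0.5304, 0.1813, 0.2003], [0.5471, 0.1971, 0.2032], [0.564, 0.2103, 0.2048]]
wrist hubside 1437 ((547.0180053710938, 209.95652770996094), (30.06744956970215, 2.2094712257385254), 3.9616589546203613) [[0.5326, 0.2085, 0.1658], [0.5471, 0.2099, 0.182], [0.5614, 0.2113, 0.1946]]
wrist eye 2842 ((495.76300048828125, 190.37025451660156), (49.260807037353516, 40.92863464355469), 72.20198059082031) [[0.4777, 0.1683, 0.1531], [0.4949, 0.1955, 0.1575], [0.518, 0.2124, 0.1593]]
wrist knobtop 261 ((613.656982421875, 205.97654724121094), (6.419222831726074, 18.400285720825195), 73.66498565673828) [[0.6053, 0.2019, 0.2071], [0.6136, 0.2073, 0.2089], [0.6204, 0.2092, 0.2105]]
scene hub 226 ((549.4623413085938, 194.09698486328125), (34.36711502075195, 37.14026641845703), 10.615778923034668) [[0.531, 0.1796, 0.1996], [0.5515, 0.2001, 0.2037], [0.566, 0.2118, 0.2057]]
scene hubside 193 ((546.9912109375, 209.80303955078125), (29.785768508911133, 4.55587911605835), 4.737337112426758) [[0.5324, 0.2079, 0.1658], [0.5469, 0.21, 0.1799], [0.5606, 0.2123, 0.1944]]
scene eye 323 ((497.3904113769531, 190.7352294921875), (44.87372589111328, 46.694583892822266), 0.2507636547088623) [[0.4764, 0.1688, 0.1515], [0.4975, 0.1925, 0.1576], [0.5187, 0.2131, 0.16]]
scene knobtop 53 ((611.2638549804688, 200.63087463378906), (18.536182403564453, 17.2282772064209), 72.27409362792969) [[0.6022, 0.1903, 0.2073], [0.6086, 0.2025, 0.21], [0.6195, 0.2088, 0.2117]]
```

Request:
drive_effector(rows=[{"d":[0.0016,0.0015,0],"finger_gap":0.2},{"d":[0.0016,0.0015,0.02],"finger_gap":0.2},{"d":[0.0016,0.0015,0.03],"finger_gap":0.2},{"d":[0.0016,0.0015,0.036],"finger_gap":0.2},{"d":[0.0016,0.0015,0.038],"finger_gap":0.2},{"d":[0.0016,0.0015,0.04],"finger_gap":0.2},{"d":[0.0016,0.0015,0.042],"finger_gap":0.2},{"d":[0.0016,0.0015,0.042],"finger_gap":0.2}])

```text
time_s: 5.23
tool_pos: [0.5494, 0.196, 0.1262]
tcp_rot: [[-0.087, 0.996, 0.0], [0.996, 0.087, 0.0], [0.0, 0.0, -1.0]]
ft_force: [0.7, 0.5, -3.1]
gripper_width: 0.384
gripper_force: 30.0
```

Request:
drive_effector(rows=[{"d":[0,0,0.003],"finger_gap":0.2},{"d":[0,0,0.006],"finger_gap":0.2},{"d":[0,0,0.009],"finger_gap":0.2},{"d":[0,0,0.009],"finger_gap":0.2}])

```text
time_s: 5.57
tool_pos: [0.5488, 0.1957, 0.1164]
tcp_rot: [[-0.087, 0.996, -0.001], [0.996, 0.087, -0.001], [-0.001, -0.001, -1.0]]
ft_force: [0.3, -0.9, -2.9]
gripper_width: 0.385
gripper_force: 30.0
```

```bash
python3 -c "
from h import *
for i in range(3):
  s=r.sense();print(s['tool_pos'].round(4),s['ft_force'].round(1)); r.camera('wrist')"
```

```text
[0.5488 0.1957 0.1164] [ 0.3 -0.9 -2.9]
[0.5489 0.1956 0.1166] [-1.  -2.2 -3.2]
[0.5489 0.1957 0.1167] [-0.2 -1.5 -3.4]
```

Request:
drive_effector(rows=[{"d":[0,0,0.003],"finger_gap":0.2},{"d":[0,0,0.006],"finger_gap":0.2},{"d":[0,0,0.0085],"finger_gap":0.2},{"d":[0,0,0.0085],"finger_gap":0.2},{"d":[0,0,0.0085],"finger_gap":0.2},{"d":[0,0,0.0085],"finger_gap":0.2}])

```text
time_s: 6.22
tool_pos: [0.5491, 0.1957, 0.1084]
tcp_rot: [[-0.087, 0.996, -0.0], [0.996, 0.087, -0.0], [-0.0, -0.0, -1.0]]
ft_force: [0.2, -1.8, -3.6]
gripper_width: 0.39
gripper_force: 30.0
```

Request:
drive_effector(rows=[{"finger_gap":0.65},{"finger_gap":0.65},{"finger_gap":0.65},{"finger_gap":0.65}])

```text
time_s: 6.55
tool_pos: [0.5495, 0.1967, 0.109]
tcp_rot: [[-0.087, 0.996, 0.001], [0.996, 0.087, 0.001], [0.001, 0.001, -1.0]]
ft_force: [-0.1, -0.1, -0.1]
gripper_width: 0.634
gripper_force: 0.0
```

Request:
drive_effector(rows=[{"d":[0,0,-0.03],"finger_gap":0.65},{"d":[0,0,-0.06],"finger_gap":0.6},{"d":[0,0.03,-0.075],"spin":5,"finger_gap":0.55},{"d":[0,0.062,-0.075],"spin":5,"finger_gap":0.55},{"d":[0,0.062,-0.075],"spin":5,"finger_gap":0.55},{"d":[0,0.062,-0.075],"spin":5,"finger_gap":0.55}])

```text
time_s: 7.05
tool_pos: [0.612, 0.2015, 0.1837]
tcp_rot: [[0.001, 1.0, 0.001], [1.0, -0.001, 0.0], [0.0, 0.001, -1.0]]
ft_force: [0.3, 0.0, 0.3]
gripper_width: 0.551
gripper_force: 0.0
```

Create m4.py:
```python
from h import *
import sys
def knob():
    s=r.sense();print(s['tool_pos'].round(4),s['tcp_rot'][:,1].round(3),s['joint_positions'].round(0))
    for n in ['wrist','scene','top']:
        p,d,c,T=snap(n);P=cloud(c,T,d);ok=d>0
        X,Y,Z=P[...,0],P[...,1],P[...,2];hsv=cv2.cvtColor(p,cv2.COLOR_RGB2HSV)
        red=(hsv[...,1]>150)&((hsv[...,0]<6)|(hsv[...,0]>174))
        for nm,b,k in [('knobtop',(.46,.64,.1,.28,.146,.156),red),('hubtop',(.51,.59,.15,.24,.139,.149),~red&(hsv[...,1]<90))]:
            m=ok&k&(X>b[0])&(X<b[1])&(Y>b[2])&(Y<b[3])&(Z>b[4])&(Z<b[5]); q=P[m]
            if len(q)>8: a=cv2.minAreaRect((q[:,:2]*1000).astype(np.float32)); print(n,nm,len(q),np.round(a[0],1),np.round(a[1],1),round(a[2],1),np.median(q[:,2]).round(4))
if __name__=='__main__': knob()
```

```bash
python3 m4.py
```

```text
[0.612  0.2015 0.1837] [ 1.    -0.001  0.001] [-35.  27.  16.  97.  -8.  57. -17.]
wrist knobtop 426 [613.6 201.8] [20.6 19.7] 50.2 0.15
wrist hubtop 2370 [549.5 195.6] [34.1 34.3] 5.2 0.1438
scene knobtop 58 [613.4 203.3] [21.1 17.5] 57.5 0.1503
scene hubtop 271 [549.9 197.2] [35.4 35.7] 5.0 0.1437
```

Request:
drive_effector(rows=[{"d":[0,0.0018,0.03],"finger_gap":0.55},{"d":[0,0.0018,0.055],"finger_gap":0.55},{"d":[0,0.0018,0.07],"finger_gap":0.55},{"d":[0,0.0018,0.07],"finger_gap":0.55},{"d":[0,0.0018,0.07],"finger_gap":0.55}])

```text
time_s: 7.62
tool_pos: [0.6115, 0.2013, 0.1131]
tcp_rot: [[-0.0, 1.0, -0.002], [1.0, 0.0, -0.001], [-0.001, -0.002, -1.0]]
ft_force: [0.8, -0.1, -0.2]
gripper_width: 0.549
gripper_force: 0.0
```

Request:
drive_effector(rows=[{"finger_gap":0.1},{"finger_gap":0.1},{"finger_gap":0.1},{"finger_gap":0.1},{"finger_gap":0.1},{"finger_gap":0.1}])

```text
time_s: 8.12
tool_pos: [0.6134, 0.2016, 0.1145]
tcp_rot: [[0.0, 1.0, 0.002], [1.0, -0.0, 0.001], [0.001, 0.002, -1.0]]
ft_force: [0.3, -0.2, 4.0]
gripper_width: 0.268
gripper_force: 30.0
```

Create tab.py:
```python
import sys,math
t0,st,n,R=map(float,sys.argv[1:5])
print('; '.join('%.4f %.4f 0 0 0.1'%(R*(math.sin(math.radians(t0-st*k))-math.sin(math.radians(t0))),R*(math.cos(math.radians(t0-st*k))-math.cos(math.radians(t0)))) for k in range(1,int(n)+1)))
```

```bash
python3 tab.py 5.6 11.95 8 .065;python3 tab.py -90 22.5 8 .065;python3 tab.py 90 22.5 8 .065
```

```text
-0.0135 -0.0001 0 0 0.1; -0.0268 -0.0030 0 0 0.1; -0.0391 -0.0085 0 0 0.1; -0.0500 -0.0165 0 0 0.1; -0.0590 -0.0266 0 0 0.1; -0.0658 -0.0384 0 0 0.1; -0.0699 -0.0512 0 0 0.1; -0.0713 -0.0647 0 0 0.1
0.0049 -0.0249 0 0 0.1; 0.0190 -0.0460 0 0 0.1; 0.0401 -0.0601 0 0 0.1; 0.0650 -0.0650 0 0 0.1; 0.0899 -0.0601 0 0 0.1; 0.1110 -0.0460 0 0 0.1; 0.1251 -0.0249 0 0 0.1; 0.1300 -0.0000 0 0 0.1
-0.0049 0.0249 0 0 0.1; -0.0190 0.0460 0 0 0.1; -0.0401 0.0601 0 0 0.1; -0.0650 0.0650 0 0 0.1; -0.0899 0.0601 0 0 0.1; -0.1110 0.0460 0 0 0.1; -0.1251 0.0249 0 0 0.1; -0.1300 0.0000 0 0 0.1
```

Request:
drive_effector(rows=[{"d":[-0.0135,0,0],"finger_gap":0.1},{"d":[-0.027,-0.003,0],"finger_gap":0.1},{"d":[-0.039,-0.0085,0],"finger_gap":0.1},{"d":[-0.05,-0.0165,0],"finger_gap":0.1},{"d":[-0.059,-0.0265,0],"finger_gap":0.1},{"d":[-0.066,-0.0385,0],"finger_gap":0.1},{"d":[-0.07,-0.051,0],"finger_gap":0.1},{"d":[-0.0713,-0.0647,0],"finger_gap":0.1}])

```text
time_s: 8.78
tool_pos: [0.548, 0.1296, 0.1142]
tcp_rot: [[0.002, 1.0, 0.002], [1.0, -0.002, 0.002], [0.002, 0.002, -1.0]]
ft_force: [2.3, 7.4, 1.7]
gripper_width: 0.274
gripper_force: 30.0
```

Request:
drive_effector(rows=[{"finger_gap":0.1},{"finger_gap":0.1}])

```text
time_s: 8.95
tool_pos: [0.547, 0.1297, 0.114]
tcp_rot: [[0.001, 1.0, -0.001], [1.0, -0.001, 0.001], [0.001, -0.001, -1.0]]
ft_force: [-0.1, 1.7, 4.3]
gripper_width: 0.269
gripper_force: 30.0
```

```bash
python3 m4.py
```

```text
[0.547  0.1297 0.114 ] [ 1.    -0.001 -0.001] [-31.  25.  15. 111.  -9.  45. -12.]
wrist knobtop 1253 [547.1 130.1] [22.8 44.3] 89.9 0.1497
wrist hubtop 6896 [549.7 193.6] [34.2 33.8] 88.1 0.1439
scene knobtop 83 [547.1 133.3] [20.2 45.1] 89.6 0.1499
scene hubtop 267 [550.1 195. ] [36.3 35.3] 89.5 0.1438
```

Request:
drive_effector(rows=[{"d":[0.005,-0.025,0],"finger_gap":0.1},{"d":[0.019,-0.046,0],"finger_gap":0.1},{"d":[0.04,-0.06,0],"finger_gap":0.1},{"d":[0.065,-0.065,0],"finger_gap":0.1},{"d":[0.09,-0.06,0],"finger_gap":0.1},{"d":[0.111,-0.046,0],"finger_gap":0.1},{"d":[0.125,-0.025,0],"finger_gap":0.1},{"d":[0.13,0,0],"finger_gap":0.1}])

```text
time_s: 9.77
tool_pos: [0.547, 0.2612, 0.1133]
tcp_rot: [[-0.003, 1.0, -0.004], [1.0, 0.003, -0.002], [-0.002, -0.004, -1.0]]
ft_force: [-3.3, -4.1, 6.3]
gripper_width: 0.27
gripper_force: 30.0
```

Request:
drive_effector(rows=[{"finger_gap":0.1},{"finger_gap":0.1}])

```text
time_s: 9.93
tool_pos: [0.5503, 0.2606, 0.1137]
tcp_rot: [[0.001, 1.0, 0.002], [1.0, -0.001, 0.001], [0.001, 0.002, -1.0]]
ft_force: [1.0, 3.4, 5.5]
gripper_width: 0.261
gripper_force: 30.0
```

Request:
drive_effector(rows=[{"d":[-0.005,0.025,0],"finger_gap":0.1},{"d":[-0.019,0.046,0],"finger_gap":0.1},{"d":[-0.04,0.06,0],"finger_gap":0.1},{"d":[-0.065,0.065,0],"finger_gap":0.1},{"d":[-0.09,0.06,0],"finger_gap":0.1},{"d":[-0.111,0.046,0],"finger_gap":0.1},{"d":[-0.125,0.025,0],"finger_gap":0.1},{"d":[-0.13,0,0],"finger_gap":0.1}])

```text
time_s: 10.6
tool_pos: [0.5488, 0.1284, 0.1135]
tcp_rot: [[0.004, 1.0, 0.002], [1.0, -0.004, 0.001], [0.001, 0.002, -1.0]]
ft_force: [2.4, 12.2, -1.3]
gripper_width: 0.265
gripper_force: 30.0
```

Request:
drive_effector(rows=[{"d":[0.005,-0.025,0],"finger_gap":0.1},{"d":[0.019,-0.046,0],"finger_gap":0.1},{"d":[0.04,-0.06,0],"finger_gap":0.1},{"d":[0.065,-0.065,0],"finger_gap":0.1},{"d":[0.09,-0.06,0],"finger_gap":0.1},{"d":[0.111,-0.046,0],"finger_gap":0.1},{"d":[0.125,-0.025,0],"finger_gap":0.1},{"d":[0.13,0,0],"finger_gap":0.1}])

```text
time_s: 11.27
tool_pos: [0.5469, 0.2611, 0.1132]
tcp_rot: [[-0.003, 1.0, -0.004], [1.0, 0.003, -0.002], [-0.002, -0.004, -1.0]]
ft_force: [-3.4, -4.1, 6.5]
gripper_width: 0.269
gripper_force: 30.0
```

Request:
drive_effector(rows=[{"finger_gap":0.1},{"finger_gap":0.1}])

```text
time_s: 11.43
tool_pos: [0.5495, 0.2605, 0.1135]
tcp_rot: [[0.001, 1.0, 0.001], [1.0, -0.001, 0.001], [0.001, 0.001, -1.0]]
ft_force: [0.4, 4.2, 4.6]
gripper_width: 0.268
gripper_force: 30.0
```

Create m5.py:
```python
from h import *
import sys
C=np.array([.5490,.1950]); a=np.radians(86.0); ey=np.array([np.cos(a),np.sin(a)]); ex=np.array([ey[1],-ey[0]])
def jaw(n,fn=None):
    p,d,c,T=snap(n,fn);P=cloud(c,T,d);ok=d>0
    Q=P[...,:2]-C; hy=(Q@ey+.095)*1000; hx=Q@ex*1000; Z=P[...,2]*1000
    hsv=cv2.cvtColor(p,cv2.COLOR_RGB2HSV)
    yel=(hsv[...,0]>26)&(hsv[...,0]<33)&(hsv[...,1]>180)&(hsv[...,2]>150)
    R=ok&(abs(hx)<48)&(hy>-130)&(hy<60)
    def st(nm,m):
        q=hy[m]
        if len(q)>10: print(n,nm,len(q),'hy',np.percentile(q,[2,50,98]).round(1),'z',np.median(Z[m]).round(1))
    st('lip',R&yel&(Z>44)&(Z<56)); st('jawtop',R&~yel&(hy>-60)&(Z>47)&(Z<54)); st('fixed',R&(hy<-80)&(Z>47)&(Z<54))
    # board: blue
    b=(hsv[...,0]>105)&(hsv[...,0]<130)&(hsv[...,1]>120)
    st('board',R&b&(Z>32)&(Z<46)&(hy>-102))
for n in sys.argv[1:]: jaw(n)
```

```bash
python3 m5.py scene top wrist
```

```text
scene lip 96 hy [-21.7 -16.8 -14. ] z 50.3
scene jawtop 348 hy [-20.   13.1  27.1] z 50.7
scene fixed 341 hy [-123.7 -109.1  -98.2] z 50.7
scene board 290 hy [-89.4 -59.7 -34.6] z 40.5
top jawtop 433 hy [-20.9   8.1  25.5] z 49.7
top fixed 314 hy [-124.  -111.9  -99.8] z 49.9
top board 152 hy [-90.4 -62.4 -49.3] z 39.9
wrist jawtop 263 hy [-1.4 13.1 26.1] z 50.5
```

Request:
drive_effector(rows=[{"d":[-0.005,0.025,0],"finger_gap":0.1},{"d":[-0.019,0.046,0],"finger_gap":0.1},{"d":[-0.04,0.06,0],"finger_gap":0.1},{"d":[-0.065,0.065,0],"finger_gap":0.1},{"d":[-0.09,0.06,0],"finger_gap":0.1},{"d":[-0.111,0.046,0],"finger_gap":0.1},{"d":[-0.125,0.025,0],"finger_gap":0.1},{"d":[-0.13,0,0],"finger_gap":0.1}])

```text
time_s: 12.25
tool_pos: [0.5473, 0.1285, 0.1136]
tcp_rot: [[0.003, 1.0, 0.001], [1.0, -0.003, 0.001], [0.001, 0.001, -1.0]]
ft_force: [3.8, 13.6, -1.3]
gripper_width: 0.27
gripper_force: 30.0
```

Request:
drive_effector(rows=[{"d":[0.005,-0.025,0],"finger_gap":0.1},{"d":[0.019,-0.046,0],"finger_gap":0.1},{"d":[0.04,-0.06,0],"finger_gap":0.1},{"d":[0.065,-0.065,0],"finger_gap":0.1},{"d":[0.09,-0.06,0],"finger_gap":0.1},{"d":[0.111,-0.046,0],"finger_gap":0.1},{"d":[0.125,-0.025,0],"finger_gap":0.1},{"d":[0.13,0,0],"finger_gap":0.1}])

```text
time_s: 12.92
tool_pos: [0.5454, 0.2607, 0.1133]
tcp_rot: [[-0.003, 1.0, -0.005], [1.0, 0.003, -0.002], [-0.002, -0.005, -1.0]]
ft_force: [-2.5, -4.0, 6.6]
gripper_width: 0.268
gripper_force: 30.0
```

Request:
drive_effector(rows=[{"finger_gap":0.1},{"finger_gap":0.1}])

```text
time_s: 13.08
tool_pos: [0.5483, 0.2602, 0.1136]
tcp_rot: [[0.001, 1.0, 0.0], [1.0, -0.001, 0.0], [0.0, 0.0, -1.0]]
ft_force: [0.3, 3.4, 5.4]
gripper_width: 0.268
gripper_force: 30.0
```

```bash
python3 m5.py scene top
```

```text
scene lip 88 hy [-37.7 -33.6 -31.6] z 50.3
scene jawtop 381 hy [-37.7  -6.7   9.6] z 50.7
scene fixed 337 hy [-123.6 -108.9  -97.9] z 50.7
scene board 255 hy [-95.1 -68.  -49.8] z 41.0
top jawtop 458 hy [-38.3 -10.    7.7] z 49.8
top fixed 319 hy [-124.2 -112.6 -100. ] z 49.8
top board 149 hy [-95.5 -68.3 -55.3] z 39.9
```

Request:
drive_effector(rows=[{"d":[-0.005,0.025,0],"finger_gap":0.1},{"d":[-0.019,0.046,0],"finger_gap":0.1},{"d":[-0.04,0.06,0],"finger_gap":0.1},{"d":[-0.065,0.065,0],"finger_gap":0.1},{"d":[-0.065,0.065,0],"finger_gap":0.1},{"d":[-0.065,0.065,0],"finger_gap":0.1}])

```text
time_s: 13.68
tool_pos: [0.6139, 0.1908, 0.1144]
tcp_rot: [[0.005, 1.0, 0.002], [1.0, -0.005, -0.002], [-0.002, 0.002, -1.0]]
ft_force: [4.4, -0.1, 5.7]
gripper_width: 0.267
gripper_force: 30.0
```

```bash
python3 m5.py scene top wrist
```

```text
scene lip 95 hy [-37.5 -33.7 -31. ] z 50.4
scene jawtop 497 hy [-37.7  -9.4   4.9] z 50.7
scene fixed 332 hy [-123.6 -108.4  -98.4] z 50.8
scene board 252 hy [-95.1 -67.2 -49.9] z 40.9
top jawtop 465 hy [-38.3 -14.1   3. ] z 49.7
top fixed 318 hy [-124.  -112.4 -100.2] z 49.8
top board 150 hy [-95.5 -68.4 -55.4] z 40.0
wrist lip 57 hy [-37.8 -34.3 -32.7] z 49.9
wrist jawtop 20 hy [-39.3 -24.6 -22.8] z 50.4
```

Request:
drive_effector(rows=[{"d":[-0.005,0,0],"finger_gap":0.1},{"d":[-0.008,-0.0005,0],"finger_gap":0.1},{"d":[-0.008,-0.0005,0],"finger_gap":0.1},{"d":[-0.008,-0.0005,0],"finger_gap":0.5},{"d":[-0.008,-0.0005,0],"finger_gap":0.5},{"d":[-0.008,-0.0005,0],"finger_gap":0.5},{"d":[-0.008,-0.0005,0],"finger_gap":0.5}])

```text
time_s: 14.42
tool_pos: [0.6108, 0.1866, 0.1126]
tcp_rot: [[0.0, 1.0, -0.003], [1.0, -0.0, -0.001], [-0.001, -0.003, -1.0]]
ft_force: [0.4, -0.4, -0.1]
gripper_width: 0.491
gripper_force: 0.0
```

Request:
drive_effector(rows=[{"d":[0,0,-0.03],"finger_gap":0.55},{"d":[0,-0.01,-0.06],"finger_gap":0.65},{"d":[0.003,-0.04,-0.085],"finger_gap":0.65},{"d":[0.007,-0.064,-0.085],"finger_gap":0.65},{"d":[0.007,-0.064,-0.085],"finger_gap":0.65},{"d":[0.007,-0.064,-0.085],"finger_gap":0.65}])

```text
time_s: 14.92
tool_pos: [0.5471, 0.1945, 0.1986]
tcp_rot: [[-0.002, 1.0, -0.001], [1.0, 0.002, 0.0], [0.0, -0.001, -1.0]]
ft_force: [-0.4, -0.4, -0.4]
gripper_width: 0.652
gripper_force: 0.0
```

```bash
python3 m4.py; python3 m5.py scene top wrist
```

```text
[0.5471 0.1945 0.1986] [ 1.     0.002 -0.001] [-37.  20.  14. 105.  -6.  56. -20.]
wrist knobtop 513 [613.3 186.1] [20.5 19.9] 45.7 0.15
wrist hubtop 2151 [549.4 194.7] [34.2 33.9] 82.3 0.1437
scene knobtop 61 [613.6 187.1] [19.4 18.7] 20.2 0.1502
scene hubtop 273 [549.4 195.8] [35.3 35.7] 80.0 0.1437
scene lip 94 hy [-37.4 -33.9 -31.6] z 50.5
scene jawtop 489 hy [-36.  -10.    4.4] z 50.8
scene fixed 345 hy [-123.6 -108.9  -97.3] z 50.8
scene board 254 hy [-96.3 -67.8 -49.7] z 40.8
top jawtop 447 hy [-37.9 -14.7   2.9] z 50.0
top fixed 321 hy [-124.2 -112.   -99.8] z 49.7
top board 149 hy [-95.4 -68.3 -55.4] z 39.8
wrist lip 423 hy [-39.1 -35.6 -33.2] z 50.4
wrist jawtop 2326 hy [-33.6 -11.    3.3] z 50.5
wrist fixed 1472 hy [-124.  -110.4  -99.8] z 50.5
wrist board 407 hy [-62.  -54.4 -47.9] z 40.1
```

Request:
drive_effector(rows=[{"d":[0,0.002,0],"spin":-7,"finger_gap":0.65},{"d":[0,0.002,0],"spin":-14,"finger_gap":0.65},{"d":[0,0.002,0],"spin":-21,"finger_gap":0.65},{"d":[0,0.002,0],"spin":-28,"finger_gap":0.65},{"d":[0,0.002,0],"spin":-35,"finger_gap":0.65},{"d":[0,0.002,0],"spin":-42,"finger_gap":0.65},{"d":[0,0.002,0],"spin":-49,"finger_gap":0.65},{"d":[0,0.002,0],"spin":-56,"finger_gap":0.65}])

```text
time_s: 15.88
tool_pos: [0.551, 0.1937, 0.1981]
tcp_rot: [[-0.832, 0.555, -0.001], [0.555, 0.832, -0.0], [0.0, -0.001, -1.0]]
ft_force: [0.9, -0.9, 0.6]
gripper_width: 0.651
gripper_force: 0.0
```

Request:
drive_effector(rows=[{"spin":-7,"finger_gap":0.65},{"spin":-14,"finger_gap":0.65},{"spin":-21,"finger_gap":0.65},{"spin":-26.4,"finger_gap":0.65},{"spin":-26.4,"finger_gap":0.65}])

```text
time_s: 16.3
tool_pos: [0.551, 0.1936, 0.1981]
tcp_rot: [[-0.991, 0.13, -0.001], [0.13, 0.991, -0.0], [0.001, -0.0, -1.0]]
ft_force: [0.8, 0.7, -0.4]
gripper_width: 0.65
gripper_force: 0.0
```

Create m6.py:
```python
from m5 import *
def prof(n,p,d,c,T):
    P=cloud(c,T,d);ok=d>0
    Q=P[...,:2]-C; hy=(Q@ey+.095)*1000; hx=Q@ex*1000; Z=P[...,2]*1000
    hsv=cv2.cvtColor(p,cv2.COLOR_RGB2HSV)
    yel=(hsv[...,0]>24)&(hsv[...,0]<35)&(hsv[...,1]>150)&(hsv[...,2]>100)
    R=ok&(abs(hx)<44)&(hy>-60)&(hy<60)&(Z>46)&(Z<56)
    y=hy[R&yel]; j=hy[R&~yel]; j=j[j>np.median(y)+5]
    print(n,'lip',np.percentile(y,[1,5,50,95,99]).round(1),'jaw',np.percentile(j,[1,5,50,95,99]).round(1),'lipmed-rear',(np.percentile(j,98)-np.median(y)).round(2))
for a,n in [('w1','wrist'),('scene0','scene')]:
    z=np.load('pics/'+a+'.npz'); prof(a,z['p'],z['d'],r.calibration(n),z['T'])
for n in ['wrist','scene']: prof(n,*snap(n,'now_'+n+'.png'))
```

```bash
python3 m6.py; python3 m4.py
```

```text
w1 lip [ 9.8 10.2 12.9 15.4 15.6] jaw [21.6 28.2 42.1 55.9 57.2] lipmed-rear 44.03
scene0 lip [10.  10.9 15.2 17.2 18.1] jaw [22.  28.3 38.2 57.1 58.8] lipmed-rear 43.1
wrist lip [-39.  -38.6 -35.2 -33.  -32.8] jaw [-27.8 -24.8 -10.6   2.7   3.4] lipmed-rear 38.43
scene lip [-37.4 -37.  -33.5 -31.5 -31. ] jaw [-25.8 -23.3  -7.    4.2   5.3] lipmed-rear 38.47
[0.5508 0.1937 0.1982] [ 0.136  0.991 -0.   ] [-24.  20.  -2. 103.   1.  57.  56.]
wrist knobtop 429 [612.6 185.5] [20.2 20.2] 24.7 0.1499
wrist hubtop 2174 [548.9 194.5] [34.1 34.1] 82.3 0.1435
scene knobtop 48 [614.  189.6] [15.8 20.6] 79.9 0.1499
scene hubtop 270 [549.6 195.8] [34.2 35.5] 81.0 0.1437
```

Request:
drive_effector(rows=[{"d":[0.002,0.001,0.03],"finger_gap":0.65},{"d":[0.002,0.001,0.06],"finger_gap":0.65},{"d":[0.002,0.001,0.08],"finger_gap":0.65},{"d":[0.002,0.001,0.0895],"finger_gap":0.65},{"d":[0.002,0.001,0.0895],"finger_gap":0.65},{"d":[0.002,0.001,0.0895],"finger_gap":0.65}])

```text
time_s: 17.05
tool_pos: [0.549, 0.1955, 0.1095]
tcp_rot: [[-0.991, 0.133, 0.0], [0.133, 0.991, -0.0], [-0.0, -0.0, -1.0]]
ft_force: [0.2, -0.9, 1.1]
gripper_width: 0.653
gripper_force: 0.0
```

Request:
drive_effector(rows=[{"finger_gap":0.2},{"finger_gap":0.2},{"finger_gap":0.2},{"finger_gap":0.2},{"finger_gap":0.2},{"finger_gap":0.2}])

```text
time_s: 17.55
tool_pos: [0.5493, 0.1945, 0.1101]
tcp_rot: [[-0.991, 0.133, 0.001], [0.133, 0.991, -0.001], [-0.001, -0.0, -1.0]]
ft_force: [-0.6, -3.0, 5.9]
gripper_width: 0.383
gripper_force: 30.0
```

Request:
drive_effector(rows=[{"spin":5,"finger_gap":0.2},{"spin":10,"finger_gap":0.2},{"spin":10,"finger_gap":0.2},{"spin":10,"finger_gap":0.2}])

```text
time_s: 17.88
tool_pos: [0.5494, 0.1945, 0.1101]
tcp_rot: [[-0.953, 0.304, 0.001], [0.304, 0.953, -0.001], [-0.001, -0.0, -1.0]]
ft_force: [-0.6, -2.8, 5.8]
gripper_width: 0.384
gripper_force: 30.0
```

```bash
python3 -c "
import m6" ; python3 m4.py
```

```text
w1 lip [ 9.8 10.2 12.9 15.4 15.6] jaw [21.6 28.2 42.1 55.9 57.2] lipmed-rear 44.03
scene0 lip [10.  10.9 15.2 17.2 18.1] jaw [22.  28.3 38.2 57.1 58.8] lipmed-rear 43.1
wrist lip [-39.3 -38.6 -34.8 -33.1 -32.7] jaw [-26.4 -24.7  -9.8   2.5   3. ] lipmed-rear 37.64
scene lip [-38.6 -37.3 -33.2 -26.3 -25.3] jaw [-25.8 -23.4  -7.8   3.6   4.7] lipmed-rear 37.69
[0.5494 0.1945 0.1101] [ 0.304  0.953 -0.   ] [-26.  26.  -0. 108.   0.  46.  47.]
wrist knobtop 38 [570.  187.7] [55.5 66.6] 72.2 0.148
wrist hubtop 5135 [548.1 195. ] [54.8 32.5] 71.9 0.1435
scene knobtop 55 [542.4 201.4] [58.9 20.9] 53.6 0.1509
scene hubtop 234 [547.6 195.6] [48.8 35. ] 83.2 0.1439
```

Request:
drive_effector(rows=[{"spin":-3,"finger_gap":0.2},{"d":[0,0,-0.01],"spin":-3,"finger_gap":0.2},{"d":[0,0,-0.03],"spin":-3,"finger_gap":0.2},{"d":[0,0,-0.06],"spin":-3,"finger_gap":0.2},{"d":[0,0,-0.09],"finger_gap":0.2},{"d":[0,0,-0.12],"spin":7,"finger_gap":0.2},{"d":[0,0,-0.14],"spin":14,"finger_gap":0.2},{"d":[0,0,-0.14],"spin":21,"finger_gap":0.2}])

```text
time_s: 18.8
tool_pos: [0.5507, 0.1966, 0.2546]
tcp_rot: [[-0.777, 0.63, 0.007], [0.63, 0.777, 0.004], [-0.003, 0.008, -1.0]]
ft_force: [0.3, -0.6, -2.6]
gripper_width: 0.388
gripper_force: 30.0
```

Request:
drive_effector(rows=[{"spin":7,"finger_gap":0.2},{"spin":14,"finger_gap":0.2},{"spin":21,"finger_gap":0.2},{"spin":28,"finger_gap":0.2},{"spin":35,"finger_gap":0.2},{"spin":42,"finger_gap":0.2},{"spin":49,"finger_gap":0.2},{"spin":56,"finger_gap":0.2}])

```text
time_s: 19.47
tool_pos: [0.548, 0.1957, 0.2493]
tcp_rot: [[0.087, 0.996, -0.001], [0.996, -0.087, 0.001], [0.0, -0.001, -1.0]]
ft_force: [0.0, 0.7, -3.3]
gripper_width: 0.385
gripper_force: 30.0
```

Request:
drive_effector(rows=[{"spin":7,"finger_gap":0.2},{"spin":14,"finger_gap":0.2},{"spin":21,"finger_gap":0.2},{"spin":28,"finger_gap":0.2},{"spin":35,"finger_gap":0.2},{"spin":42,"finger_gap":0.2},{"spin":49,"finger_gap":0.2},{"spin":56,"finger_gap":0.2}])

```text
time_s: 20.13
tool_pos: [0.548, 0.1957, 0.2493]
tcp_rot: [[0.875, 0.485, -0.001], [0.485, -0.875, 0.001], [-0.001, -0.001, -1.0]]
ft_force: [-0.6, -0.5, -2.0]
gripper_width: 0.389
gripper_force: 30.0
```

Request:
drive_effector(rows=[{"d":[-0.002,0.02,0],"spin":7,"finger_gap":0.2},{"d":[-0.004,0.04,0],"spin":14,"finger_gap":0.2},{"d":[-0.007,0.06,0],"spin":21,"finger_gap":0.2},{"d":[-0.01,0.08,0],"spin":28,"finger_gap":0.2},{"d":[-0.013,0.1,0],"spin":35,"finger_gap":0.2},{"d":[-0.0145,0.105,0],"spin":40.3,"finger_gap":0.2},{"d":[-0.0145,0.105,0],"spin":40.3,"finger_gap":0.2},{"d":[-0.0145,0.105,0],"spin":40.3,"finger_gap":0.2}])

```text
time_s: 20.8
tool_pos: [0.5871, 0.0974, 0.2491]
tcp_rot: [[0.982, -0.187, -0.001], [-0.187, -0.982, 0.001], [-0.001, -0.001, -1.0]]
ft_force: [0.3, 0.1, -3.7]
gripper_width: 0.383
gripper_force: 30.0
```

Create m7.py:
```python
from h import *
def rect(nm,q):
    if len(q)>8: a=cv2.minAreaRect((q[:,:2]*1000).astype(np.float32)); print(nm,len(q),np.round(a[0],1),np.round(a[1],1),round(a[2],1),'z',np.percentile(q[:,2]*1000,[2,50,98]).round(1))
s=r.sense();print(s['tool_pos'].round(4),s['tcp_rot'][:,1].round(4),s['joint_positions'].round(0),s['ft_force'].round(1)); zu=s['tool_pos'][2]-.021
for n in ['wrist','scene','top']:
    p,d,c,T=snap(n,'h_%s_%d.png'%(n,s['time_s']*100));P=cloud(c,T,d);ok=d>0
    X,Y,Z=P[...,0],P[...,1],P[...,2];hsv=cv2.cvtColor(p,cv2.COLOR_RGB2HSV)
    def b(x0,x1,y0,y1,z0,z1): return ok&(X>x0)&(X<x1)&(Y>y0)&(Y<y1)&(Z>z0)&(Z<z1)
    rect(n+' sheettop',P[b(.69,.74,.02,.13,.187,.196)])
    base=P[b(.62,.76,0,.14,.001,.01)&(hsv[...,2]>180)&(hsv[...,1]<40)]; rect(n+' base',base)
    rect(n+' peg',P[b(.64,.70,.04,.11,.172,.208)])
    rect(n+' ball',P[b(.64,.70,.04,.11,.18,.208)&(hsv[...,2]<60)])
    rect(n+' eye',P[b(.60,.72,.04,.15,zu+.003,zu+.014)&(np.hypot(X-s['tool_pos'][0],Y-s['tool_pos'][1])>.026)&(hsv[...,1]<80)])
```

```bash
python3 m7.py
```

```text
[0.5871 0.0974 0.2491] [-1.872e-01 -9.823e-01 -7.000e-04] [ -41.   21.   34.  100.  -13.   63. -104.] [ 0.3  0.1 -3.7]
wrist sheettop 1244 [712.9  70. ] [75.8  5.7] 78.2 z [187.6 191.  192.8]
wrist base 2658 [682.7  75.9] [88.8 55.4] 78.1 z [3.9 5.6 7.4]
wrist peg 848 [681.7  76.4] [ 9.4 38.9] 77.9 z [177.2 192.  202.6]
wrist ball 154 [667.3  79.6] [8.1 8.3] 79.2 z [198.8 201.3 203.1]
wrist eye 4032 [634.4  88.4] [48.4 48.2] 34.3 z [233.5 237.  238.6]
scene sheettop 80 [714.9  75.7] [68.   8.3] 79.0 z [187.2 190.8 193. ]
scene base 587 [684.   77.9] [90.9 61.1] 76.0 z [2.4 6.2 8.6]
scene peg 59 [681.   80.8] [ 8.1 35.1] 86.7 z [173.9 190.9 202.1]
scene ball 16 [666.   82.6] [8.7 4.9] 55.6 z [196.9 199.4 203.2]
scene eye 125 [640.2 100.3] [28.4 47.3] 44.1 z [231.6 235.9 238.8]
```

Request:
drive_effector(rows=[{"d":[0.01,0.0005,0.01],"spin":1,"finger_gap":0.2},{"d":[0.0178,0.0013,0.0235],"spin":1,"finger_gap":0.2},{"d":[0.0178,0.0013,0.0235],"spin":1,"finger_gap":0.2},{"d":[0.0178,0.0013,0.0235],"spin":1,"finger_gap":0.2},{"d":[0.0178,0.0013,0.0235],"spin":1,"finger_gap":0.2}])

```text
time_s: 21.37
tool_pos: [0.6046, 0.0927, 0.226]
tcp_rot: [[0.979, -0.205, -0.0], [-0.205, -0.979, 0.0], [-0.0, -0.0, -1.0]]
ft_force: [0.2, -0.9, -2.5]
gripper_width: 0.391
gripper_force: 30.0
```

```bash
python3 m7.py
```

```text
[0.6046 0.0927 0.226 ] [-2.052e-01 -9.787e-01 -3.000e-04] [ -39.   24.   33.  100.  -15.   61. -103.] [ 0.2 -0.9 -2.5]
wrist sheettop 1468 [713.   69.9] [75.2  5.5] 78.2 z [187.9 191.  192.9]
wrist base 2501 [683.1  75.8] [88.9 55.3] 78.1 z [4.  5.7 7.4]
wrist peg 699 [681.8  76.2] [ 8.6 38.3] 77.9 z [176.6 187.5 200.7]
wrist ball 31 [664.2  80.2] [6.3 2.1] 76.6 z [199.  200.6 202.7]
wrist eye 4010 [651.7  82.9] [48.4 48.3] 34.4 z [210.3 213.8 215.5]
scene sheettop 92 [712.4  71.6] [73.4  7.3] 77.6 z [187.2 190.5 193.1]
scene base 586 [683.3  78.3] [91.1 60. ] 76.3 z [2.7 6.  8.5]
scene peg 39 [668.4  87.2] [18. 62.] 58.2 z [173.3 185.4 207.6]
scene ball 10 [659.5  92.6] [12.2 40.4] 45.7 z [189.4 205.1 207.6]
scene eye 126 [658.8  92.7] [26.  46.5] 43.8 z [208.2 213.4 216.1]
```

Request:
drive_effector(rows=[{"d":[0.004,0,0.003],"finger_gap":0.2},{"d":[0.008,0,0.006],"finger_gap":0.2},{"d":[0.012,0,0.009],"finger_gap":0.2},{"d":[0.016,0,0.012],"finger_gap":0.2},{"d":[0.016,0,0.012],"finger_gap":0.2},{"d":[0.016,0,0.012],"finger_gap":0.2}])

```text
time_s: 22.02
tool_pos: [0.6206, 0.0886, 0.2131]
tcp_rot: [[0.978, -0.207, -0.001], [-0.207, -0.978, -0.0], [-0.001, 0.001, -1.0]]
ft_force: [0.5, 0.0, -2.4]
gripper_width: 0.386
gripper_force: 30.0
```

Request:
drive_effector(rows=[{"d":[0.004,0,0.003],"finger_gap":0.2},{"d":[0.008,0,0.006],"finger_gap":0.2},{"d":[0.0115,0,0.0085],"finger_gap":0.2},{"d":[0.013,0,0.0097],"finger_gap":0.2},{"d":[0.013,0,0.0097],"finger_gap":0.2},{"d":[0.013,0,0.0097],"finger_gap":0.2}])

```text
time_s: 22.52
tool_pos: [0.6333, 0.086, 0.2038]
tcp_rot: [[0.978, -0.207, -0.0], [-0.207, -0.978, -0.0], [-0.0, 0.0, -1.0]]
ft_force: [0.1, 0.6, -3.3]
gripper_width: 0.381
gripper_force: 30.0
```

```bash
python3 m7.py; python3 -c "
import cv2,numpy as np,glob
w=sorted(glob.glob('pics/h_wrist_*'))[-1];s=sorted(glob.glob('pics/h_scene_*'))[-1]
a=cv2.imread(w);b=cv2.imread(s)[100:260,110:260];b=cv2.resize(b,(288,307))
o=np.zeros((384,800,3),np.uint8);o[:,:512]=a;o[:307,512:]=b;cv2.imwrite('pics/hang.png',o)"
```

```text
[0.6333 0.086  0.2038] [-2.066e-01 -9.784e-01  2.000e-04] [ -37.   28.   32.   97.  -17.   60. -101.] [ 0.1  0.6 -3.3]
wrist sheettop 2911 [700.4  72.6] [75.8 30.4] 78.0 z [188.6 191.4 193.1]
wrist base 1307 [683.2  75.9] [88.2 54.7] 78.0 z [4.2 5.8 7.4]
wrist peg 5832 [672.8  77.8] [49.  59.8] 76.8 z [184.2 192.  206. ]
wrist ball 977 [667.6  82.1] [44.8 46.2] 78.9 z [185.  200.6 207.6]
wrist eye 5562 [686.8  78.7] [68.1 59.5] 78.0 z [187.5 191.5 194.2]
scene sheettop 134 [707.1  78.4] [31.3 60.3] 3.8 z [187.3 191.2 193.2]
scene base 584 [683.9  78.4] [90.7 61.2] 76.9 z [3.1 6.  8.4]
scene peg 164 [677.   93.1] [28.4 70.1] 53.0 z [181.9 190.4 194.9]
scene ball 45 [673.1  93.1] [21.9 64.5] 54.8 z [184.2 187.3 196.4]
scene eye 257 [660.1  78.2] [119.9  61.1] 0.8 z [186.2 191.  194. ]
```

View pics/hang.png

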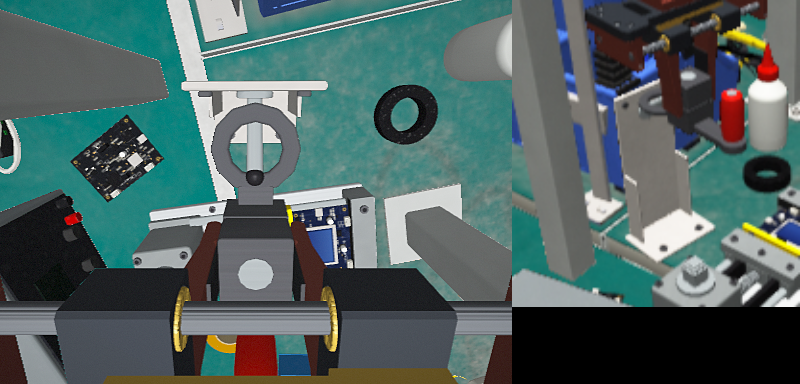

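The peg passes up through the eye (ring at about (255,145)), with its black ball at (255,178) above the ring. The eye sits just in front of the sheet. Time to release.

Request:
drive_effector(rows=[{"finger_gap":1},{"finger_gap":1},{"finger_gap":1},{"finger_gap":1},{"finger_gap":1},{"finger_gap":1},{"finger_gap":1},{"finger_gap":1}])

```text
time_s: 23.33
tool_pos: [0.6332, 0.0861, 0.2039]
tcp_rot: [[0.978, -0.206, -0.0], [-0.206, -0.978, 0.0], [-0.0, -0.0, -1.0]]
ft_force: [0.6, -0.2, -0.5]
gripper_width: 0.957
gripper_force: 0.0
```

Request:
drive_effector(rows=[{"d":[0,0,-0.03],"finger_gap":1},{"d":[0,0,-0.06],"finger_gap":1},{"d":[0,0,-0.09],"finger_gap":1},{"d":[-0.02,0,-0.12],"finger_gap":1},{"d":[-0.05,0,-0.13],"finger_gap":1},{"d":[-0.08,0,-0.13],"finger_gap":1},{"d":[-0.08,0,-0.13],"finger_gap":1},{"d":[-0.08,0,-0.13],"finger_gap":1}])

```text
time_s: 24.0
tool_pos: [0.5541, 0.1032, 0.3344]
tcp_rot: [[0.979, -0.205, 0.0], [-0.205, -0.979, 0.002], [0.0, -0.002, -1.0]]
ft_force: [0.8, -0.4, -0.1]
gripper_width: 0.998
gripper_force: 0.0
```

```bash
python3 m7.py; python3 -c "import m6"; python3 -c "
import cv2,numpy as np,glob
w=sorted(glob.glob('pics/h_wrist_*'))[-1];s=sorted(glob.glob('pics/h_scene_*'))[-1]
a=cv2.imread(w);b=cv2.imread(s)[100:260,110:260];b=cv2.resize(b,(288,307))
o=np.zeros((384,800,3),np.uint8);o[:,:512]=a;o[:307,512:]=b;cv2.imwrite('pics/hang2.png',o)"
```

```text
[0.5541 0.1032 0.3344] [-0.2048 -0.9788 -0.0018] [ -46.   13.   35.   98.   -8.   72. -111.] [ 0.8 -0.4 -0.1]
wrist base 1143 [682.8  75.6] [89.  55.2] 78.1 z [3.6 5.6 7.4]
wrist peg 556 [686.2  72.7] [21.3 48.2] 54.2 z [173.8 189.1 202.6]
wrist ball 97 [681.3  74. ] [ 8.8 39.7] 69.6 z [196.8 201.2 203.2]
scene sheettop 91 [712.4  72. ] [74.  8.] 77.5 z [187.4 190.5 193. ]
scene base 520 [685.8  78. ] [91.1 62.2] 77.3 z [2.7 6.  8.4]
scene peg 60 [683.5  77.6] [15.  40.3] 65.6 z [173.5 190.8 202.8]
scene ball 15 [666.7  82.2] [7.6 5.1] 23.6 z [192.3 198.8 201.8]
w1 lip [ 9.8 10.2 12.9 15.4 15.6] jaw [21.6 28.2 42.1 55.9 57.2] lipmed-rear 44.03
scene0 lip [10.  10.9 15.2 17.2 18.1] jaw [22.  28.3 38.2 57.1 58.8] lipmed-rear 43.1
wrist lip [-39.4 -39.2 -36.4 -33.8 -33.7] jaw [-28.3 -26.4 -12.8   0.8   2.1] lipmed-rear 38.15
scene lip [-38.3 -37.5 -33.4 -25.6 -24.4] jaw [-25.6 -23.5  -7.8   3.9   4.7] lipmed-rear 37.79
```

View pics/hang2.png

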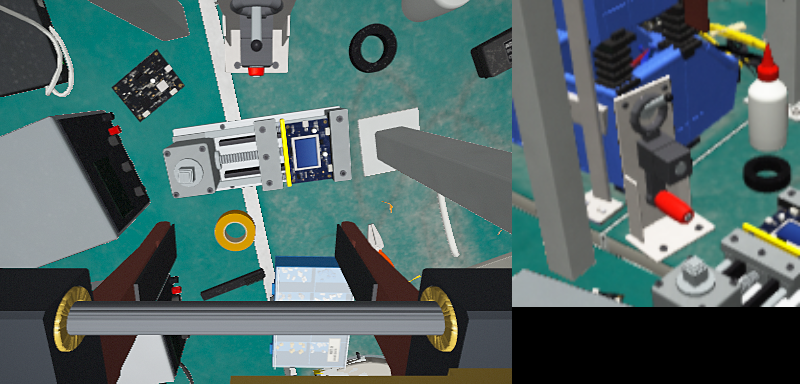

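The crank hangs by its eye with the knob end down and facing forward. The board is against the fixed jaw, with the lip at about 5.9 mm. I'll let it settle for a moment, then hand in.

Request:
drive_effector(rows=[{"finger_gap":1},{"finger_gap":1},{"finger_gap":1},{"finger_gap":1},{"finger_gap":1},{"finger_gap":1},{"finger_gap":1},{"finger_gap":1}], lines="1,1")

```text
time_s: 24.92
```

```bash
python3 -c "
from workcell import r
print(r.job_done())"
```

```text
the job is handed in; nothing more can be done
None
```

The board is clamped against the fixed jaw with the lip pressed in about 5.9 mm (estimated from the cameras), the crank hangs by its eye on the stand's peg with the knob end down, and the job was handed in at about 25 s.

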